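Set and trip the counterweighted parts scale

ROBOT

A 6-joint arm with a two-finger parallel gripper is mounted at the origin on the work surface. World frame = base frame: x ahead of the robot, y to its left, z up, the work surface at z = 0. Lengths are in mm, angles in rad, forces in N, time in s.
With the tool pointing down it reaches from about 300 to 950 mm from the base axis. Payload 3.1 kg.
Tool frame: the origin (TCP) lies on the centre line of the jaws, within the pads' length; the fingertips stand 25 mm ahead of it and the grasp point (between the pads) lies 6 mm ahead of it; z points along the fingers, y is the line along which they close (so a half turn about z gives the same grasp; the last joint's range is limited). The gripper opens to 85 mm and grips with 20 to 120 N. Pads are 22 mm wide; open, the fingers measure 114 mm over their backs; the gripper's body (76 mm by 85 mm) begins 54 mm behind the grasp point. The pads swing forward as they close: fully open they stand 13 mm farther back than shut.
Start: joints at [-1.299, 0.308, 1.634, -0, 1.2, -0.07], TCP at [209.463, -588.861, 256.272] pointing down, gripper open.
Joint ranges: [-3.06, 3.06], [-0.79, 1.96], [0.05, 2.63], [-1.19, 4.34], [0.05, 2.64], [-2.94, 2.94]. Speed limits (rad/s): [2.79, 2.79, 3.14, 3.14, 3.14, 3.14].

INTERFACE

Orientations are given as a 3x3 rotation matrix whose columns are the frame's x, y, z axes.
In Python, from plant import ctrl, readout, cams, job_done gives the robot as it stands. Calls block until the motion is done:
- ctrl.move_to(position, orientation): joint-space move of the TCP to a pose.
- ctrl.move_straight(position, attitude=None, max_speed=150, force_limit=None): straight line of the TCP; attitude=None keeps the orientation; max_speed is the mean speed in mm/s. With force_limit (N) it stops when the force on the tool has changed by that much, and returns True; else False.
- ctrl.move_j(angles): joint-space move.
- ctrl.command_gripper(opening, strength=None): opening from 0.0 (shut) to 1.0 (fully open); strength is the grip in N (None keeps the last); returns when the fingers have stopped.
- ctrl.pause(seconds).
- ctrl.solve_ik(position, orientation): joint angles nearest the present ones, or None.
- readout.read_state(): the state.
- cams.camera(name): name is "scene" or "top" or "wrist"; returns a dict with "frame" (400x640x3 uint8, red, green, blue), "fx", "fy", "cx", "cy" (pixels), "k1" (the pictures are not rectified: a ray, as slopes to the right and down, at radius r is drawn at 1 + k1 r^2 times it, then the intrinsics apply), "extrinsics" (4x4, takes a point from camera to world coordinates). Camera axes: x right, y up, looking along -z (the intrinsics and any distortion apply to the point x, -y, -z); pixel columns grow to the right and rows downward; lengths in mm; the calibration is good to about 2 mm. A picture is of the moment at which its call begins. There is no depth.
A pose or a line that the arm cannot do raises ctrl.PlanningError and nothing moves.
- job_done(): hands the job in; it is judged then, once.
The state is a dict: "time": time; "qpos": joint angles; "dq": joint speeds; "tau": joint torques, N m; "position": TCP position; "tool_rot": TCP orientation; "force": force on the tool from outside, world axes, zero at the start; "wrist_torque": the same for the moment, N m; "width": opening from 0.0 (shut) to 1.0 (fully open); "grip_force": force on a finger pad.
Only numpy, scipy, OpenCV 4.12 (cv2) and the standard library are available. Lean on these libraries where they do the work, as an engineer would, in place of code of your own. Each camera call takes 0.05 s, during which the arm holds its last target. There are 200 camera calls.

TASK

Set the parts scale by its loose green knob: draw the counterweight back towards the pivot until it is a good centimetre or more short of the red mark, then push it outward again so the slack is taken up and stop with its white pointer on the mark, knob still at the outer end of its slack. Then tip the steel balls from the scoop into the pan so that their weight drops it onto its stop, and stand the scoop upright on the bench. Leave the muffler, spring compressor, choke lever and oil bottle where they are.

Things in the scene. Friction and masses are not known exactly. Their poses are not given: they have to be found in the camera images.
- counterweight (a joint): Travel (m) of the dark steel counterweight block along the scale's beam: 0 when its centre is 50 mm from the pivot, growing outward (away from the pan) to 0.140. The block is 50 mm across the beam, 36 mm along it and 48 mm tall, about 0.26 kg; it rubs on the beam with about 2.5 N and stays where left. It is to be moved only by the green knob on top of it.
- drag_knob (a joint): Slack (m) of the green knob on the counterweight: 0 = knob at the pivot-side end of its 12 mm play, 0.012 = at the outer end. Within the play the knob slides freely (0.4 N) and the counterweight does not follow; at either end it drags the counterweight along. Starts anywhere.
- index_clip (a joint): Travel (m) of the red index clip (the mark) along its brass rail: 0 when it is 50 mm from the pivot, growing outward as for the counterweight. Set stiffly; do not move it. The counterweight always starts 25 mm or more outward of it.
- beam (a joint): Tilt (rad) of the scale's beam: 0 = level, pan up, counterweight side resting on its stop; 0.12 = pan fully down on its stop (pan 18 mm lower). It tips once the pan outweighs the counterweight: 3 to 5 of the six balls, depending on the setting.
- knob_grip (a point): Centre of the upper part of the green knob, an upright 18 x 18 mm square post 50 mm tall, its sides parallel to the beam; this point is 20 mm below its top, 32 mm above the top of the counterweight block and 176 mm above the bench. Axes as for pan_floor.
- pointer (a point): Tip of the white pointer on top of the counterweight, level with the block's centre along the beam, 34 mm to the +x side of the beam's centreline. Its y axis runs along the beam outward from the pivot.
- mark (a point): Tip of the red index clip: the mark. The pointer is on it when both have the same position along the beam (the mark's y axis, outward from the pivot). The clip's tip is at the pointer's height (144 mm above the bench) on the +x side of the beam.
- pan_floor (a point): Centre of the inside floor of the zinc scale pan, 129 mm above the bench when level. The pan is a square tray 125 x 120 mm outside, walls 3 mm thick and rising 39 mm above this floor, fixed on the beam 150 mm from the pivot. Its y axis runs along the beam from the pan to the pivot and on to the counterweight, x across the beam, z up.
- scale: The fixed scale: wooden foot 110 x 150 x 20 mm on the bench, two grey cheeks up to 145 mm, pivot axle along its x axis 120 mm up over the origin. Origin under the centre of the foot; its y axis points along the beam to the counterweight side, the pan lies at -y. The beam reaches 237 mm to +y.
- scoop: Loose aluminium parts scoop, 0.22 kg, holding six 24 mm steel balls of 60 g each: flat tray 123 x 66 mm, side walls 42 mm tall, back wall at x = -46 mm, open front at +x with a ramp rising 16 mm at 25 degrees, so balls roll out over the lip once it is tipped nose-down by more than about 30 degrees (45 empties it). Origin on the underside, centre of the flat floor; x towards the pouring lip, z up.
- scoop_grip (a point): Grip point on the scoop's dark wooden handle, a bar above the tray lying along the scoop's x axis, 18 mm wide (y), 20 mm tall (75 to 95 mm above the scoop's underside), from 58 mm behind to 36 mm ahead of this point; joined to the tray at its back end only. This point is 85 mm above the underside, over the balance point.
- scoop_lip (a point): Middle of the scoop's pouring lip: 75 mm ahead of (x) and 67 mm below the grip point, in the scoop's axes.
- muffler: Loose rusted steel muffler, 125 x 88 x 60 mm with an upright 28 mm pipe to 120 mm; origin under its centre. Leave in place.
- compressor: Loose blackened valve spring compressor, C-shaped with a screw, about 150 x 90 mm and 16 mm thick, lying flat; origin at its underside's middle. Leave in place.
- choke_lever: Loose green plastic choke lever, 107 x 30 x 12 mm, lying flat; origin under its centre. Leave in place.
- oil_bottle: Loose black upright oil bottle with a red cap, 60 mm across and 190 mm tall, standing close by the outer wall of the pan (its side farthest from the pivot); origin under its centre. Leave in place, upright.
There are look-alikes about, which are no part of the job. There is more than one size of the scoop; the one meant has the size given above.

How it is judged (in metres and radians):
On the way, in this order (a step that is already met when the one before it is completed fails the run):
1. the counterweight has been drawn back by its knob to at least 10 mm short of the mark (pivot side), knob at the pivot-side end of its slack (y of pointer in the frame of mark below -0.01 m and value of joint drag_knob below 0.003 m), for 0.1 s.
2. the knob's slack is taken up outward while the counterweight is still more than 4 mm short of the mark (y of pointer in the frame of mark below -0.004 m and value of joint drag_knob above 0.009 m), for 0.05 s.
3. the pointer is on the mark (within 3 mm) with the slack taken up outward, knob released, pan still up (y of pointer in the frame of mark between -0.003 and 0.003 m and value of joint drag_knob above 0.009 m and value of joint beam below 0.03 rad and contact force between the fingers and scale below 0.1 N), for 0.3 s.
4. the pan has dropped onto its stop (value of joint beam above 0.108 rad), for 0.3 s.
At the end, for the whole second after the job is handed in: The pointer is within 3 mm of the mark along the beam, the knob is within 3 mm of the outer end of its slack, the pan is down on its stop (beam tilt over 0.108 rad) and still, and the scoop stands upright (within 0.1 rad) and at rest on the bench (y of pointer in the frame of mark between -0.003 and 0.003 m and value of joint drag_knob above 0.009 m and value of joint beam above 0.108 rad and velocity of joint beam below 0.05 rad/s and angle between scoop's own z axis and vertical below 0.1 rad and height (world z) of scoop between -0.005 and 0.008 m and linear speed of scoop below 0.03 m/s); the robot touches nothing.
It fails at once if the muffler is moved more than 25 mm (distance of muffler from where it was at the start of the episode above 0.025 m).
It fails at once if the spring compressor is moved more than 25 mm (distance of compressor from where it was at the start of the episode above 0.025 m).
It fails at once if the choke lever is moved more than 25 mm (distance of choke_lever from where it was at the start of the episode above 0.025 m).
It fails at once if the oil bottle is moved more than 25 mm (distance of oil_bottle from where it was at the start of the episode above 0.025 m).
It fails at once if the oil bottle is tipped over (angle between oil_bottle's own z axis and vertical above 0.35 rad).
It also fails if it takes over 72 s, if anything falls off the work surface, if the arm or the gripper's body presses on something with over 40 N, if the wrist force passes 120 N, or if a joint passes its speed limit or range.

## Working session

There is one attempt and no reset: what is moved stays moved. The work goes in short steps, each a Python script; the robot and the scene stay as the last script left them, time stands still between calls to the robot, and variables do not carry over. Pictures are saved under pics/ and viewed, at most 13 in all, crops included, and the job is handed in when it is done.

```bash
ls; mkdir -p pics
cat > h.py <<'E'
import numpy as np, cv2
from plant import ctrl, readout, cams, job_done
def snap(n,f=None):
    c=cams.camera(n)
    if f: cv2.imwrite('pics/'+f,c['frame'][:,:,::-1])
    return c
def ray(c,u,v):
    K=np.array([[c['fx'],0,c['cx']],[0,c['fy'],c['cy']],[0,0,1.]])
    p=cv2.undistortPoints(np.array([[[u,v]]],float),K,np.array([c['k1'],0,0,0.]))[0,0]
    T=np.array(c['extrinsics']); d=T[:3,:3]@np.array([p[0],-p[1],-1]); return T[:3,3],d/np.linalg.norm(d)
def onz(c,u,v,z):
    o,d=ray(c,u,v); return o+d*(z-o[2])/d[2]
def proj(c,P):
    T=np.linalg.inv(np.array(c['extrinsics'])); q=T[:3,:3]@np.array(P,float)+T[:3,3]
    x,y=q[0]/-q[2],-q[1]/-q[2]; s=1+c['k1']*(x*x+y*y)
    return np.array([c['fx']*x*s+c['cx'],c['fy']*y*s+c['cy']])
E
python3 - <<'E'
from h import *
import pickle
C={n:snap(n,n+'0.png') for n in ('scene','top')}
pickle.dump(C,open('c0.pkl','wb'))
for n,c in C.items(): print(n,np.round(c['extrinsics'],2).tolist(),c['fx'],c['k1'])
E
```

```text
pics
scene [[-0.87, -0.27, 0.42, 991.04], [0.5, -0.5, 0.71, 653.32], [0.02, 0.82, 0.57, 676.09], [0.0, 0.0, 0.0, 1.0]] 379.8494668216286 -0.007107402181348503
top [[-0.1, 0.97, -0.21, 370.71], [-0.99, -0.1, 0.02, -11.71], [-0.0, 0.21, 0.98, 1189.15], [0.0, 0.0, 0.0, 1.0]] 368.6295420570812 0.0006950511609416323
```

View pics/scene0.png

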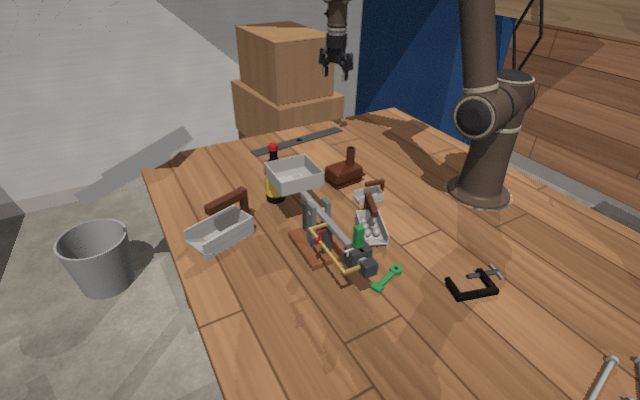

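View pics/top0.png

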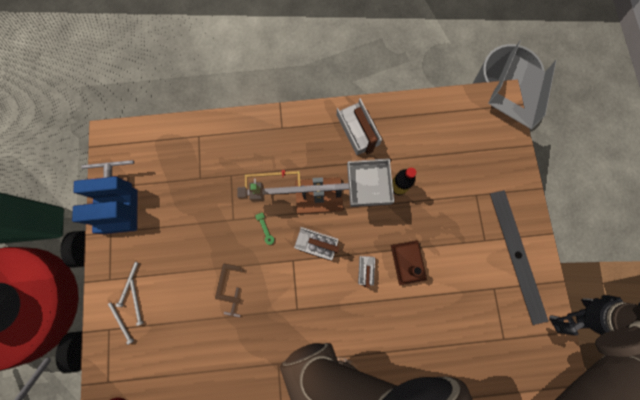

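The frames show three scoops: a large empty one (top 360,128), a middle one with balls (318,243) and a small one (368,270). Two more things are green, the knob (256,190) and the choke lever (265,230). Two things are red, the clip (283,172) and the bottle cap (410,174). I'll check close crops.

Run:
```python
from h import *
a=cv2.imread('pics/top0.png')[150:290,230:430]; cv2.imwrite('pics/t1.png',cv2.resize(a,None,fx=4,fy=4,interpolation=cv2.INTER_CUBIC))
a=cv2.imread('pics/scene0.png')[140:300,250:420]; cv2.imwrite('pics/s1.png',cv2.resize(a,None,fx=3.7,fy=3.7,interpolation=cv2.INTER_CUBIC))
```

```text
(no output)
```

View pics/t1.png

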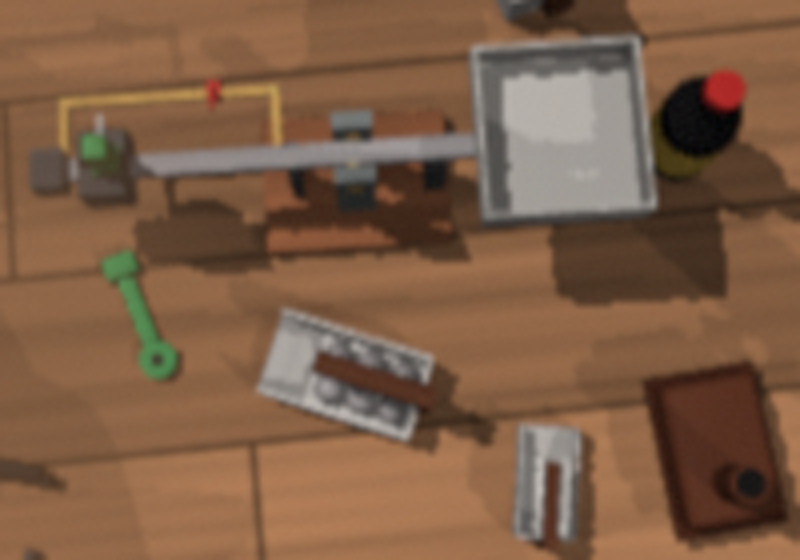

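View pics/s1.png

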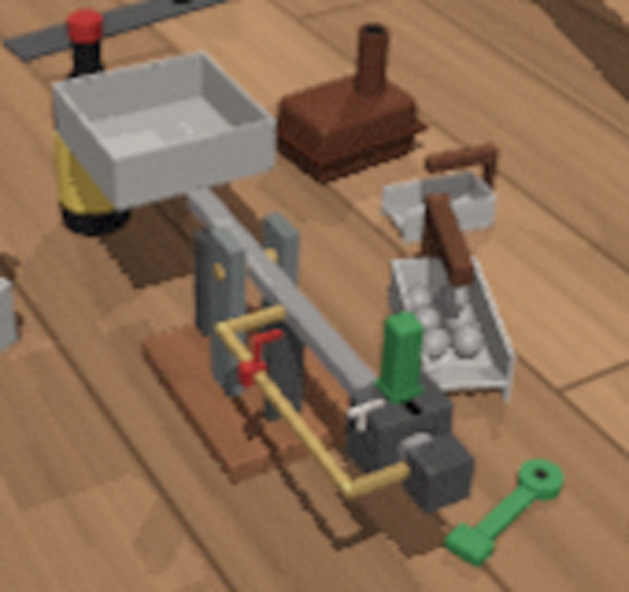

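Top crop: pan corners at (472,45), (640,38), (656,212), (484,225), knob top at (94,148), clip at (213,92). The ball scoop's handle runs from (317,358) to (433,398) with the lip to the left. Scene crop: the knob stands upright with the pointer on the clip's side, and the bottle is beside the pan.

Run:
```python
from h import *
import pickle
c=pickle.load(open('c0.pkl','rb'))['top']
t=lambda u,v,z: onz(c,230+(u+.5)/4-.5,150+(v+.5)/4-.5,z)
for n,u,v,z in [('panA',472,45,168),('panB',640,38,168),('panC',656,212,168),('panD',484,225,168),('knob',94,148,196),('clip',213,92,144),('pointer',99,120,144),('hF',317,358,95),('hB',433,398,95),('lipL',290,308,18),('lipR',258,390,18),('backR',435,355,42),('backL',410,440,42),('bottlecap',725,90,190),('botbase',680,165,0),('muf pipe',750,485,120),('choke1',118,265,8),('choke2',158,360,8),('smallscoop',550,480,40),('axle',355,160,145)]:
    print(n,np.round(t(u,v,z)[:2],1))
w=snap('wrist'); print(np.round(w['extrinsics'],2).tolist(),w['fx'],readout.read_state())
```

```text
panA [ 663.7 -107.7]
panB [ 656.4 -228.6]
panC [ 529.3 -222. ]
panD [ 532.5 -100.9]
knob [609.2 163. ]
clip [654.6  82.7]
pointer [642.2 167.2]
hF [458.   26.9]
hB [420.3 -55. ]
lipL [505.7  47.3]
lipR [444.   78.2]
backR [455.2 -62.2]
backL [392.9 -36.1]
bottlecap [ 606.6 -277.7]
botbase [ 592.2 -281.8]
muf pipe [ 335.7 -270.4]
choke1 [555.7 182.8]
choke2 [476.4 156.2]
smallscoop [ 352.3 -139. ]
axle [593.1 -15.6]
[[0.34, 0.9, 0.27, 276.88], [-0.94, 0.32, 0.09, -565.0], [-0.0, -0.28, 0.96, 373.34], [0.0, 0.0, 0.0, 1.0]] 339.13946568534624 {'time': 0.15, 'qpos': array([-1.29867433e+00,  3.08811331e-01,  1.63485654e+00,  4.51693647e-06,
        1.19970259e+00, -6.97303635e-02]), 'dq': array([-0.00078347, -0.00161032, -0.0046252 , -0.00080879, -0.00016344,
        0.00088326]), 'tau': array([-2.83579484e-04, -4.15802264e+01, -2.77146864e+01, -1.05466545e-04,
        6.01042047e-03,  1.81367625e-05]), 'position': array([ 209.32121708, -588.28751509,  255.32483072]), 'tool_rot': array([[ 9.42135892e-01,  3.35230871e-01, -4.73776842e-04],
       [ 3.35231181e-01, -9.42134342e-01,  1.71351871e-03],
       [ 1.28062935e-04, -1.77319224e-03, -9.99998420e-01]]), 'force': array([ 0.01947004, -0.00303168,  1.19537689]), 'wrist_torque': array([ 0.01977883, -0.0173308 ,  0.01119072]), 'grip_force': 0.0, 'width': 1.001147973630834}
```

```bash
cat >> h.py <<'E'
b=np.array([13.7,328,0]);b/=np.linalg.norm(b)
Z=np.array([0,0,1.])
def Rb(b): return np.column_stack([-b,np.cross(Z,b),-Z])
E
python3 - <<'E'
from h import *
import pickle
print(ctrl.solve_ik([609,163,290],Rb(b)))
ctrl.move_to([609,163,290],Rb(b)); ctrl.command_gripper(0.6,30)
s=readout.read_state();print(s['time'],s['position'],s['qpos'])
c=snap('wrist','w1.png');pickle.dump(c,open('w1.pkl','wb'))
E
```

```text
[ 1.92467282e-01  2.90569287e-01  1.58683223e+00 -4.44089210e-16
  1.26419113e+00 -2.90738134e+00]
3.575 [609.03201737 162.86526502 289.98689904] [ 1.92248972e-01  2.90582489e-01  1.58684201e+00 -3.83363833e-06
  1.26418687e+00 -2.90733061e+00]
```

View pics/w1.png

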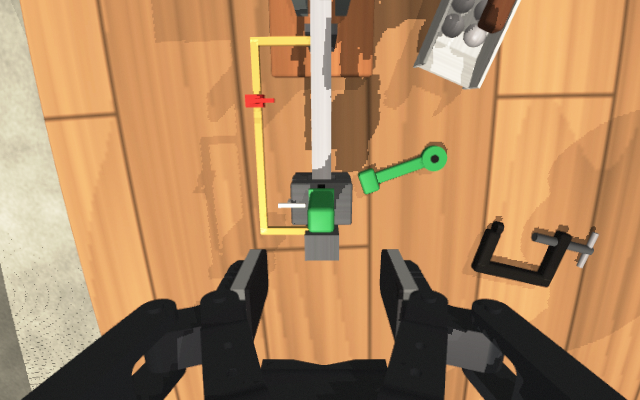

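Wrist view: knob top at about (321,195), pointer tip (279,206), red clip tip (274,100), scoop at upper right. Nothing has been displaced.

```bash
cat >> h.py <<'E'
def marks(c):
    """pointer/clip tips: (pointer world, clip world, knob-top world) on their planes"""
    hsv=cv2.cvtColor(c['frame'],cv2.COLOR_RGB2HSV); H,S,V=[hsv[:,:,i].astype(int) for i in range(3)]
    red=((H<5)|(H>174))&(S>180)&(V>100); wh=(S<25)&(V>170); gr=(H>50)&(H<75)&(S>130)
    def big(m,near=None):
        n,l,st,ce=cv2.connectedComponentsWithStats(m.astype(np.uint8))
        return [(st[i],ce[i],l==i) for i in range(1,n) if st[i][4]>12]
    return big(red),big(wh),big(gr)
E
python3 - <<'E'
from h import *
import pickle
c=pickle.load(open('w1.pkl','rb'))
for nm,L in zip(('red','white','green'),marks(c)):
    for s,ce,_ in L: print(nm,s,np.round(ce,1))
# beam centreline
g=c['frame'].astype(int); 
for r in (20,60,120,165):
    hs=cv2.cvtColor(c['frame'],cv2.COLOR_RGB2HSV)[r,300:345]; m=np.where(hs[:,1]<60)[0]; print(r,300+m.min(),300+m.max(), onz(c,300+m.mean(),r,126))
E
```

```text
red [245  95  29  12 265] [256.4 100.4]
white [ 310    0   21  169 2753] [319.4  85.5]
white [437   0  15  32  44] [443.6  17. ]
white [477   0  43  88 263] [498.3  43.3]
white [ 421   26   67   63 2086] [454.8  55.9]
white [278 203  28   5 108] [291.8 205.2]
white [589 234   9  14  50] [592.9 240.5]
white [579 254   9  13  45] [583.3 260.1]
green [ 359  146   88   48 1319] [402.7 168.6]
green [ 308  188   26   44 1092] [320.9 210. ]
20 310 330 [606.43905412  29.08976926 126.        ]
60 311 330 [607.33523907  57.91402612 126.        ]
120 311 330 [609.37259387 103.73533081 126.        ]
165 312 330 [610.60084623 140.67702938 126.        ]
```

```bash
cat >> h.py <<'E'
b=np.array([4.16,111.6,0]);b/=np.linalg.norm(b)
RB=np.column_stack([b,-np.cross(Z,b),-Z])   # camera on outer side
E
python3 - <<'E'
from h import *
import pickle
c=pickle.load(open('w1.pkl','rb'))
p=onz(c,278.5,205.2,144);m=onz(c,273,100.5,144);k=onz(c,321,231.5,196);kl=onz(c,309,231,196);kr=onz(c,333,231,196)
print(p,m,k-9*b,kl,kr,(p-m)@b)
print(ctrl.solve_ik([606,70,182],RB),ctrl.solve_ik([609,163,182],RB))
E
```

```text
[646.37520055 169.05324187 144.        ] [644.13421161  86.99856157 144.        ] [611.13005589 164.16662124 196.        ] [619.47137959 172.46873222 196.        ] [603.42878808 173.13960018 196.        ] 82.08120927898082
[ 4.36332753e-02  3.57390670e-01  1.72927853e+00 -4.44089210e-16
  1.05492345e+00  8.08920104e-02] [ 1.92467282e-01  3.93696518e-01  1.67845915e+00 -4.44089210e-16
  1.06943698e+00  2.29726017e-01]
```

Run:
```python
from h import *
import pickle
k=np.array([611.2,164.2,0])
ctrl.move_to(k+Z*235,RB); ctrl.move_straight(k+Z*182,force_limit=15)
ctrl.command_gripper(0.0,40)
s=readout.read_state();print(s['time'],s['position'],s['width'],s['grip_force'],s['force'])
p=s['position'].copy(); 
hit=ctrl.move_straight(p-100*b,max_speed=60,force_limit=25); ctrl.pause(0.15)
s=readout.read_state();print(hit,s['time'],s['position'],s['force'])
c=snap('wrist','w2.png');pickle.dump(c,open('w2.pkl','wb'))
for nm,L in zip(('red','white','green'),marks(c)):
    for q,ce,_ in L: print(nm,q,np.round(ce,1))
```

```text
7.1667 [611.38022497 164.46333384 183.76456746] 0.2053783164772188 41.189796924591064 [-2.01295631 -0.05807436  5.7459668 ]
False 9.125 [607.52547363  64.07628197 183.75921821] [-3.36811776  2.14089859  5.31074314]
red [396 182  42  28 726] [420.  197.2]
white [ 307    0   34  195 6132] [323.5  94.7]
white [ 103  177  108  150 5229] [159.6 239.3]
white [350 236  45   6 265] [371.8 238.5]
white [126 250  21  13 157] [135.8 255.7]
white [285 284  10  11  54] [290.9 287.6]
white [354 284   9   3  25] [357.7 284.9]
white [323 326   7   3  21] [326. 327.]
white [582 337  10   2  18] [586.1 337.4]
white [ 64 347  20   8  68] [ 74.5 350.1]
white [311 346  25  19 262] [326.7 357. ]
white [ 48 354  33  25 282] [ 64.1 362.4]
white [349 356   5   4  18] [350.8 357.3]
white [577 359  43  28 351] [595.5 373. ]
green [ 146   25  125   76 3114] [208.5  63.9]
green [ 300  231   48   95 4146] [323.4 279.5]
```

View pics/w2.png

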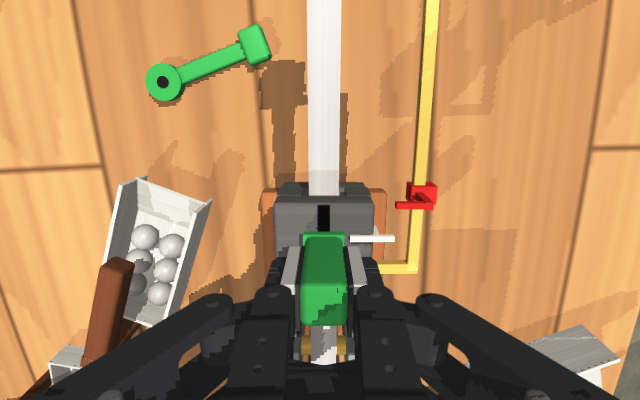

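The knob is gripped. The pointer (tip 395,238) is now on the pivot side of the red clip (tip 396,205), and the slot shows outward of the knob, so the slack is at the pivot-side end. The view also shows the scoop at the left.

```bash
cat >> h.py <<'E'
def off(c,show=False):
    r,w,_=marks(c)
    rm=max(r,key=lambda q:q[0][4])[2]; ys,xs=np.nonzero(rm); t=xs<xs.min()+6; u,v=xs.min(),ys[t].mean()
    pw=[q for q in w if q[0][3]<12 and q[0][2]>15 and abs(q[0][0]+q[0][2]-u)<25][0]
    P=onz(c,pw[0][0]+pw[0][2]-1,pw[1][1],144);M=onz(c,u,v,144)
    return (P-M)@b,P,M
E
python3 - <<'E'
from h import *
import pickle
c=pickle.load(open('w2.pkl','rb'))
print(off(c)); print(onz(c,323,236,196))
E
```

```text
(np.float64(-17.578866496487887), array([643.20392849,  68.76038553, 144.        ]), array([643.78739506,  86.3297114 , 144.        ]))
[608.47774843  92.45709125 196.        ]
```

Run:
```python
from h import *
p=readout.read_state()['position']
ctrl.move_straight(p+23*b,max_speed=40); ctrl.pause(0.15)
p=readout.read_state()['position']
d=off(snap('wrist'))[0]; print(d)
if -12<d<-4:
    ctrl.move_straight(p+(-d)*b,max_speed=30); ctrl.pause(0.2)
    d=off(snap('wrist'))[0]; print(d)
    p=readout.read_state()['position']
    if -6<d<-0.5: ctrl.move_straight(p-d*b,max_speed=20);ctrl.pause(.2); print(off(snap('wrist'))[0])
s=readout.read_state();print(s['time'],s['position'],s['force'])
```

```text
-8.48431361873102
-1.3700050773005863
-1.3699291465025285
11.2333 [608.61974557  92.72613366 183.78059879] [-2.76667149 -0.00812123  5.36238796]
```

Run:
```python
from h import *
for i in range(2):
    p=readout.read_state()['position']; ctrl.move_straight(p+1.2*b,max_speed=20);ctrl.pause(.2)
    q=readout.read_state(); print((q['position']-p)@b, off(snap('wrist'))[0],q['force'])
    if i==0 and off(snap('wrist'))[0]>-0.6: break
```

```text
-0.02322471190218873 -1.3532079567287953 [-3.48544489 -0.60384544  5.02875485]
-0.003949488068055177 -1.3696866501196447 [-3.94187776 -0.07716792  4.62902994]
```

Run:
```python
from h import *
p=readout.read_state()['position']; 
for a in (2.2,3.2,4.2,5.2):
    ctrl.move_straight(p+a*b,max_speed=20);ctrl.pause(.2)
    q=readout.read_state(); d=off(snap('wrist'))[0]; print(a,(q['position']-p)@b,d ,q['force'])
    if d>-0.9: break
```

```text
2.2 0.5158906002917604 -0.7214313452228991 [-2.57845833 -0.88243348  5.70324621]
```

Run:
```python
from h import *
import pickle
ctrl.command_gripper(0.55); p=readout.read_state()['position']
print(off(snap('wrist'))[0])
ctrl.move_straight(p+Z*70); ctrl.pause(.2)
s=readout.read_state();print(s['time'],s['position'],s['force'])
c=snap('wrist','w3.png');pickle.dump(c,open('w3.pkl','wb'))
try: print(off(c))
except Exception as e: print(e)
```

```text
Traceback (most recent call last):
  File "h.py", line 33, in off
    pw=[q for q in w if q[0][3]<12 and q[0][2]>15 and abs(q[0][0]+q[0][2]-u)<25][0]
       ~~~~~~~~~~~~~~~~~~~~~~~~~~~~~~~~~~~~~~~~~~~~~~~~~~~~~~~~~~~~~~~~~~~~~~~~~^^^
IndexError: list index out of range
```

The open finger hides the pointer in that view. I'll raise the arm and look again.

Run:
```python
from h import *
import pickle
p=readout.read_state()['position']
ctrl.move_straight(p+Z*70+30*-b); ctrl.pause(.2)
s=readout.read_state();print(s['time'],s['position'],s['force'])
c=snap('wrist','w3.png');pickle.dump(c,open('w3.pkl','wb'))
try: print(off(c))
except Exception as e: print(e)
```

```text
14.0833 [606.69253389  65.16526641 251.8150828 ] [ 0.96778331  0.19495088 -0.23516724]
(np.float64(0.1036975433456007), array([643.07160071,  86.37437812, 144.        ]), array([644.43612581,  86.21974454, 144.        ]))
```

View pics/w3.png

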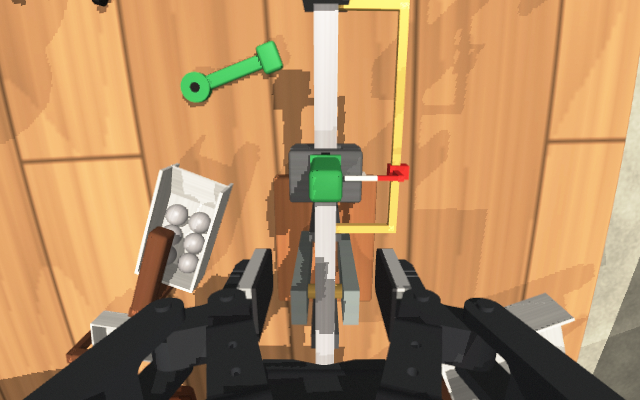

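Pointer (345–380,179) lines up with the red clip tip (387,179), an offset of 0.1 mm. The scoop's handle is at lower left (162,235). Next I grip the scoop.

```bash
cat >> h.py <<'E'
def Rp(yaw,tilt):
    d=np.array([np.cos(yaw),np.sin(yaw),0]); y=-np.cross(Z,d)
    x=d*np.cos(tilt)-Z*np.sin(tilt); z=np.cross(x,y); return np.column_stack([x,y,z])
D=np.arctan2(.909,.416)
E
python3 - <<'E'
from h import *
import pickle
g=np.array([444,-4.5,0])
assert abs(np.linalg.det(Rp(D,.5))-1)<1e-9 and Rp(D,0)[2,2]<-.99
ctrl.move_to(g+Z*235,Rp(D,0)); ctrl.command_gripper(0.8)
hit=ctrl.move_straight(g+Z*91,force_limit=12)
s=readout.read_state();print(hit,s['time'],s['position'],s['force'])
if not hit:
    ctrl.command_gripper(0.0,100)
    s=readout.read_state();print(s['position'],s['width'],s['grip_force'],s['force'])
    ctrl.move_straight(s['position']+Z*40,max_speed=80); ctrl.pause(.2)
    s=readout.read_state();print(s['time'],s['position'],s['force'],s['wrist_torque'])
    snap('wrist','w4.png')
E
```

```text
False 16.325 [444.81686428  -4.59733338  91.68596723] [-0.35245344 -0.62503669  0.05259923]
[443.91168775  -4.40842807  91.44014042] 0.19621859302003708 97.32109308242798 [-2.66507112  0.57852633  5.73967027]
17.7 [443.25928549  -4.32977448 130.73911856] [-0.91228882 -0.52355089 -4.97909132] [-0.03391008  0.01425495 -0.014748  ]
```

View pics/w4.png

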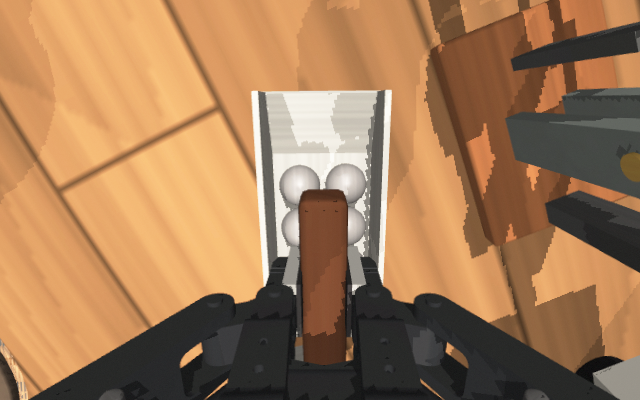

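The scoop hangs straight and the balls are in it, with the lip at row 92 between columns 254 and 390. Next I carry and pour, after testing the IK first.

```bash
cat > pour.py <<'E'
from h import *
pan=np.array([595.5,-165,0]); yaw=np.arctan2(-165,575)
d=np.array([np.cos(yaw),np.sin(yaw),0])
def pose(tilt_deg,lipz,back=28):
    t=np.radians(tilt_deg); R=Rp(yaw,t)
    lip=pan-back*d+Z*lipz
    # scoop axes: x=R x, z=-(R z); lip = grip +75x -67z_s ; grip = tcp+6*Rz
    grip=lip-75*R[:,0]-67*R[:,2]
    return grip-6*R[:,2],R
E
python3 - <<'E'
from pour import *
for a in [(10,235),(20,215),(27,184),(35,182),(42,182),(50,182)]:
    print(a,np.round(pose(*a)[0]),ctrl.solve_ik(*pose(*a)))
c=snap('wrist'); s=readout.read_state(); g=s['position']-6*Z
L=onz(c,322,92,g[2]-67); print((L-g)@np.array([.416,.909,0]))
E
```

```text
(10, 235) [ 510. -140.  320.] [-0.34482435  0.17161198  1.68074356 -0.01141041  1.46341163  1.5076332 ]
(20, 215) [ 525. -145.  309.] [-0.33822915  0.31648431  1.55003591 -0.02012222  1.62357242  1.51449083]
(27, 184) [ 536. -148.  283.] [-0.3344219   0.43393446  1.47278893 -0.02517571  1.7054547   1.51842326]
(35, 182) [ 550. -152.  285.] [-0.33076155  0.54400047  1.35117041 -0.03066758  1.85654108  1.52010357]
(42, 182) [ 562. -155.  286.] [-0.32808226  0.64035221  1.24396323 -0.03561313  1.98949156  1.5201568 ]
(50, 182) [ 576. -159.  286.] [-0.32553818  0.75141886  1.12291735 -0.04188685  2.13899975  1.5186082 ]
77.23826005558308
```

Run:
```python
from pour import *
p=readout.read_state()['position']
ctrl.move_straight(p+Z*150,max_speed=200)
for a in [(8,240),(20,215)]: ctrl.move_to(*pose(*a))
for a,v in [((26,186),60),((33,182),40),((40,182),40),((46,182),40),((52,182),40)]:
    q,R=pose(*a); ctrl.move_straight(q,R,max_speed=v); s=readout.read_state(); print(a,s['time'],s['position']-q,s['force'])
ctrl.pause(.8)
s=readout.read_state(); print(s['time'],s['force'])
snap('wrist','w5.png')
```

```text
(26, 186) 20.6917 [-0.08207109  0.12551086  1.38784815] [ 0.68498618 -0.36605758 -4.58572055]
(33, 182) 21.15 [ 0.06133571 -0.02579701  0.72581631] [ 0.59508645  0.6699662  -3.09432471]
(40, 182) 21.6167 [-0.06922672  0.0289032   0.71454997] [ 0.29039766  0.08741724 -2.46113248]
(46, 182) 22.0417 [-0.24165102  0.07881691  0.14185855] [-0.02649622  0.57192558 -1.7590256 ]
(52, 182) 22.4667 [-0.21919149  0.08557926  0.05245253] [-0.12704596  0.19790894 -1.66337217]
23.2667 [-0.46939742 -0.30714635 -2.3907943 ]
```

View pics/w5.png

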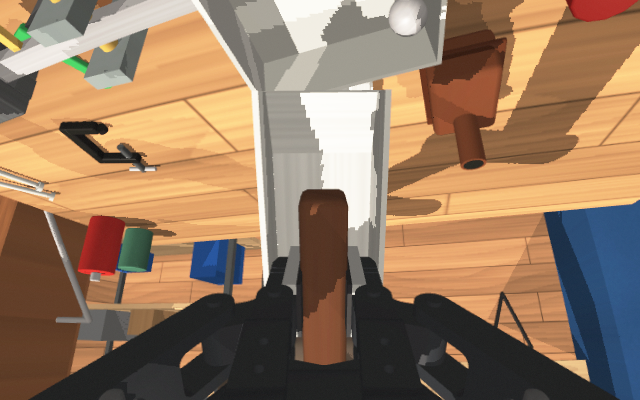

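The scoop is empty and a ball is visible in the pan (408,15). Now I stand the scoop back on its own free spot.

Run:
```python
from pour import *
p=readout.read_state()['position']
ctrl.move_straight(p+Z*60-20*d)
g=np.array([444,-4.5,0])
ctrl.move_to(g+Z*210,Rp(D,0))
hit=ctrl.move_straight(g+Z*105,max_speed=120)
hit=ctrl.move_straight(g+Z*89,max_speed=25,force_limit=4); ctrl.pause(.2)
s=readout.read_state();print(hit,s['time'],s['position'],s['force'])
ctrl.command_gripper(0.6)
p=readout.read_state()['position']; ctrl.move_straight(p+Z*110); ctrl.pause(.3)
print(readout.read_state()['force'])
ctrl.move_to([330,-330,330],Rp(0,0))
s=readout.read_state();print(s['time'])
S=snap('scene');T=snap('top')
a=cv2.resize(S['frame'][130:300,240:440,::-1],None,fx=3.2,fy=3.2,interpolation=cv2.INTER_CUBIC)[:,:]
cv2.imwrite('pics/s6.png',a)
cv2.imwrite('pics/t6.png',cv2.resize(T['frame'][110:290,230:430,::-1],None,fx=3.3,fy=3.3,interpolation=cv2.INTER_CUBIC))
```

```text
True 26.7667 [443.84379077  -4.39636003  91.45658268] [-0.17399746 -0.05060738  5.49509179]
[-0.14065796 -0.03046018  0.4324803 ]
29.75
```

View pics/s6.png

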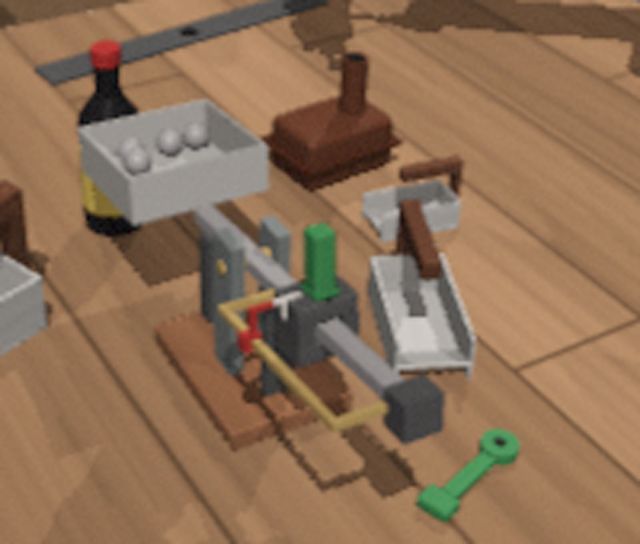

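Run:
```python
from h import *
import pickle
S0=pickle.load(open('c0.pkl','rb'))['scene']; S=snap('scene')
def tm(x0,y0,x1,y1):
    t=S0['frame'][y0:y1,x0:x1]; r=cv2.matchTemplate(S['frame'][y0-25:y1+25,x0-25:x1+25],t,cv2.TM_CCOEFF_NORMED); _,v,_,l=cv2.minMaxLoc(r); return l[0]-25,l[1]-25,round(v,2)
print('endblock',tm(358,255,380,279),'panfront',tm(264,156,325,196))
th=.12; pv=np.array([602,-15,120.])
for r,h in ((230,15),(-90,48),(-212,48)):
    P0=pv+r*b+h*Z; P1=pv+b*(r*np.cos(th)-h*np.sin(th))+Z*(h*np.cos(th)+r*np.sin(th)); print('expected',r,proj(S,P1)-proj(S,P0))
ctrl.move_to([606.7,65.2,290],RB); ctrl.pause(.2)
c=snap('wrist','w7.png')
try: print(off(c))
except Exception as e: print(e)
print(readout.read_state()['time'],readout.read_state()['force'])
```

```text
endblock (1, -10, 0.67) panfront (0, 4, 0.63)
expected 230 [  0.32231157 -11.05100078]
expected -90 [-0.80529365  2.74278643]
expected -212 [-0.27366144  7.32091295]
(np.float64(-0.40238304865441055), array([644.51351801,  80.30263313, 144.        ]), array([646.10409304,  80.64600539, 144.        ]))
31.9167 [-0.35998135  0.16044316  0.12492672]
```

View pics/w7.png

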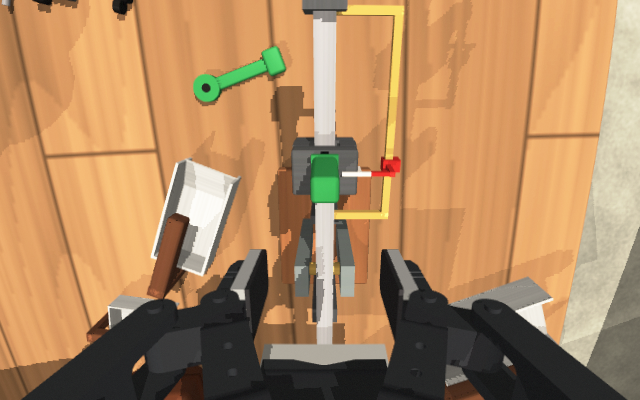

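The pointer is still on the clip (row 174), the beam is tipped to its stop, and the scoop is standing upright and empty. I'm handing it in.

```bash
python3 -c "
from h import *
print(job_done())"
```

```text
the job is handed in; nothing more can be done
None
```

I handed the job in at about 32 s: last measured, the pointer was 0.4 mm from the mark, the knob was at the outer end of its slack, the pan was down about as far as its stop, and the emptied scoop was standing upright on the bench; the verdict was not reported back.

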